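# Lock the sweets tray with the hex key

### The job

Lock the open sweets tray to its foot for the display: lift the black-handled key out of its wooden block, stand it fully home in the hex socket of the lock in front of the open four-compartment tray (not the lidded tray's lock), and use the key to turn the lock a quarter turn clockwise (seen from above), until it stops with its tongue over the tray's rim. Leave the key standing in the socket.

Things in the scene. Friction and masses are not known exactly. Their poses are not given: they have to be found in the camera images.
- key: Key, 105 mm tall, 0.3-0.5 kg, upright in a slot 40 mm deep in a wooden block 120x60x45 mm. Black block handle 90 long (its x), 28 wide (y), 40 tall, 65-105 mm above the lower end; grip it across the 28 mm. Below it a steel shaft, a long hexagon 80 (along the handle) x 16 mm, pointed at both ends. Origin: centre of the lower end, at first 5 mm above the table; z up the shaft.
- sweets_tray: Open aluminium tray with four compartments of sweets, 200 (its x) x 220 x 52 mm, fixed; origin under its centre. Its lock, a steel long hexagon about 120 x 52 mm with a flat tongue at one end, stands on a foot at the robot side, axis at x = -165 mm. A like tray with a slotted lid and the same lock is a bystander.
- socket (a point): Centre of the socket's mouth, 62 mm above the table. The socket is a long hexagon like the key's shaft, 98 x 32 mm, 46 mm deep from here; the top 7 mm flare outward by 4 mm all round. Frame turns with the lock: z up, y along the tongue (22 wide, tip 82 mm from the axis). The key fits, either way round, with its handle parallel to the tongue, up to 15 degrees off; it has the same play when turned.
- lock (a joint): Turn of the sweets tray's lock, rad, growing clockwise seen from above. 0: tongue parallel to the tray's near rim, pointing left seen from the robot (tray's +y); stop at 1.6: tongue points at the tray, over its rim. Starts between 0 and 0.25. Light friction, about 0.1 N m; stays where left.
Things that resemble listed ones, but are neither listed nor needed, are in the scene too. Leave any green or red look-alike of the key alone.

How it is judged:
On the way:
1. the key stands home in the socket before the lock is turned (z of key in the frame of socket below -0.03 m and horizontal distance between key and socket below 0.012 m and angle between key's own z axis and vertical below 0.25 rad and value of joint lock below 0.8 rad), for 0.2 s.
At the end, for the whole second after the job is handed in: The lock is turned to at least 1.2 rad (its stop is at 1.6), and the key stands at rest in the socket: lower end more than 30 mm below the mouth and within 12 mm of its axis, leaning less than 0.25 rad (z of key in the frame of socket below -0.03 m and horizontal distance between key and socket below 0.012 m and angle between key's own z axis and vertical below 0.25 rad and value of joint lock above 1.2 rad and linear speed of key below 0.02 m/s); the robot touches nothing.
It fails at once if the lock is turned (past 0.8 rad) without the key in its socket (value of joint lock above 0.8 rad and not (z of key in the frame of socket below -0.03 m and horizontal distance between key and socket below 0.012 m and angle between key's own z axis and vertical below 0.25 rad)).
It fails at once if the lock is pushed by the fingers themselves (over 8 N) (contact force between the fingers and lock above 8 N).
It also fails if it takes over 43 s, if anything falls off the work surface, if the arm or the gripper's body presses on something with over 40 N, if the wrist force passes 120 N, or if a joint passes its speed limit or range.

### The arm

A 6-joint arm with a two-finger parallel gripper is mounted at the origin on the work surface. World frame = base frame: x ahead of the robot, y to its left, z up, the work surface at z = 0. Lengths are in m, angles in rad, forces in N, time in s.
With the tool pointing down it reaches from about 0.3 to 0.75 m from the base axis. Payload 8.5 kg.
Tool frame: the origin (TCP) lies at the very end of the fingers, on their centre line; the grasp point (between the pads) lies 19 mm behind it (env.hold_point_z is the distance from the TCP to the grasp point, in m); z points along the fingers, y is the line along which they close (so a half turn about z gives the same grasp; the last joint's range is limited). The gripper opens to 85 mm and grips with 20 to 120 N. Pads are 22 mm wide; open, the fingers measure 114 mm over their backs; the gripper's body (76 mm by 85 mm) begins 54 mm behind the grasp point. The pads swing forward as they close: fully open they stand 13 mm farther back than shut.
Start: joints at [0.896, 0.381, 1.297, -0, 1.464, -0.215], TCP at [0.244, 0.493, 0.231] pointing down, gripper open.
Joint ranges: [-3.11, 3.11], [-0.89, 2.33], [0.22, 2.48], [-1.42, 4.56], [0.17, 2.85], [-2.88, 2.88]. Speed limits (rad/s): [2.39, 2.39, 3.14, 3.14, 3.14, 3.14].

### API

Orientations are given as a rotation vector (axis times angle).
In Python, from cell import sensors, vision, env gives the robot as it stands. The module is installed in compiled form; this text tells all that it offers.
- The arm moves only by the shell command python3 -m handwheel 'ROWS' [OPENING]. ROWS is JSON, a list of rows, each a list of 4 numbers: the shift along the tool's x, y, z in cm, then the turn about the tool's z in rad. In form: [[x, y, z, turn], ...]. A call has 1 to 20 rows; each row shifts and turns the commanded pose from where the row before left it, along the tool's axes as they then stand; what a row does not reach is not made up. A row lasts 1/10 s, in which the tool goes at most 50 mm and 8.59 degrees, less where a joint would pass 70% of its speed; a pose out of reach is approached as far as the arm can. A call with a gripper value outside its range is refused whole. OPENING is the finger opening in cm, from 0 to 8.54, set as the call begins (- or left out, the last holds). The fingers move at their own pace and stop on an object; the grip force is fixed at half the most. Time passes only in rows, so rows that do not move let the fingers close. It gives the time, the measured TCP pose, the force, the opening and the grip force at its end, in the units of the state.
- sensors.observe(): the state, without advancing time (a new reading comes with each control period).
- vision.grab_frame(name): name is "side" or "top"; returns a dict with "pixels" (400x640x3 uint8, red, green, blue), "fx", "fy", "cx", "cy" (pixels), "k1" (the pictures are not rectified: a ray, as slopes to the right and down, at radius r is drawn at 1 + k1 r^2 times it, then the intrinsics apply), "rvec" (rotation vector, rad) and "tvec" (3), from world to camera coordinates, as OpenCV has them. Camera axes: x right, y down, z forward; pixel columns grow to the right and rows downward; lengths in m; the calibration is good to about 2 mm. A picture is of the moment at which its call begins. There is no depth.
- env.hand_in(): hands the job in; it is judged then, once.
The state is a dict: "time_s": time; "q": joint angles; "qd": joint speeds; "tau": joint torques, N m; "ee_pos": TCP position; "eef_rot": TCP orientation; "contact_force": force on the tool from outside, world axes, zero at the start; "wrist_torque": the same for the moment, N m; "grip_width": finger opening in m; "gripper_force": force on a finger pad.
Only numpy, scipy, OpenCV 4.12 (cv2) and the standard library are available. Lean on these libraries where they do the work, as an engineer would, in place of code of your own. Each camera call takes 0.05 s, during which the arm holds its last target. There are 200 camera calls.

## Working session

There is one attempt and no reset: what is moved stays moved. The work goes in short steps, Python scripts to look and compute and a shell command to move; the robot and the scene stay as the last step left them, time stands still between calls to the robot, and variables do not carry over. Pictures are saved under pics/ and viewed, at most 10 in all, crops included, and the job is handed in when it is done.

```bash
mkdir -p pics; cat > h.py <<'E'
import numpy as np, cv2
from cell import sensors, vision, env
def grab(n,fn=None):
    f=vision.grab_frame(n)
    if fn: cv2.imwrite('pics/'+fn,f['pixels'][:,:,::-1])
    return f
def P(f): return cv2.Rodrigues(np.array(f['rvec'],float))[0],np.array(f['tvec'],float).ravel()
def ray(f,u,v):
    d=np.array([(u-f['cx'])/f['fx'],(v-f['cy'])/f['fy']]);s=d.copy()
    for _ in range(30): s=d/(1+f['k1']*(s@s))
    R,t=P(f); return -R.T@t, R.T@np.array([s[0],s[1],1])
def atz(f,u,v,z):
    c,d=ray(f,u,v); return c+d*(z-c[2])/d[2]
def proj(f,p):
    R,t=P(f); c=R@np.array(p,float)+t; s=c[:2]/c[2]; s=s*(1+f['k1']*(s@s))
    return np.array([s[0]*f['fx']+f['cx'],s[1]*f['fy']+f['cy']])
def crop(f,u0,v0,u1,v1,k,fn):
    cv2.imwrite('pics/'+fn,cv2.resize(f['pixels'][v0:v1,u0:u1,::-1],None,fx=k,fy=k,interpolation=cv2.INTER_CUBIC))
E
python3 - <<'E'
from h import *
a=grab('top','top0.png');b=grab('side','side0.png')
for f in(a,b):
    R,t=P(f);print(-R.T@t,R[2],f['fx'],f['k1'])
s=sensors.observe();print(s['time_s'],s['ee_pos'],s['eef_rot'],s['grip_width'],s['contact_force'])
E
```

```text
[ 0.25868928 -0.08813201  1.45854394] [ 0.12735488 -0.01045579 -0.9918021 ] 494.4540706034138 -0.15651748872146862
[ 0.40223586 -0.81261319  0.89796325] [ 0.02932281  0.63895168 -0.76868779] 418.69318221708073 0.022189582944573356
0.1 [0.2439093  0.49266375 0.23077201] [-7.15738333e-01 -3.05836901e+00  1.93657872e-03] 0.08518453669012745 [ 0.53155989 -0.0600059  -0.15599454]
```

View pics/top0.png

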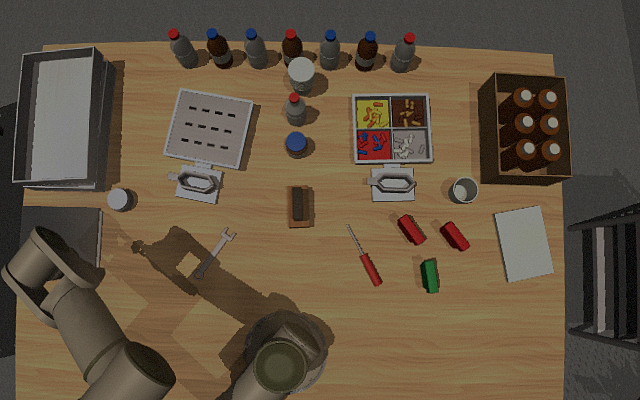

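View pics/side0.png

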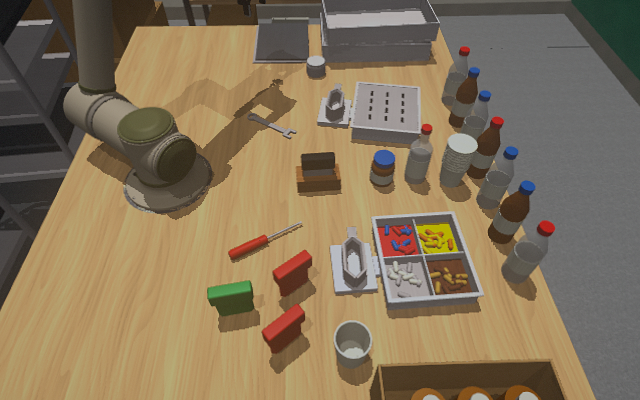

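The top view shows these candidates for the key: the black one in the wooden block at (299,205), red ones at (411,230) and (455,236), and a green one at (430,276). I choose the black one. The open tray is at (391,128), with its lock at (393,184) and the tongue pointing left. The lidded tray's lock, at (199,183), is the bystander.

```bash
python3 - <<'E'
from h import *
a=grab('top');b=grab('side')
A=a['pixels'][155:235,275:435,::-1];B=b['pixels'][145:300,285:395,::-1]
A=cv2.resize(A,None,fx=5,fy=5,interpolation=cv2.INTER_CUBIC)
cv2.imwrite('pics/c1.png',A)
cv2.imwrite('pics/c2.png',cv2.resize(B,None,fx=3.8,fy=3.8,interpolation=cv2.INTER_CUBIC))
E
```

```text
(no output)
```

View pics/c1.png

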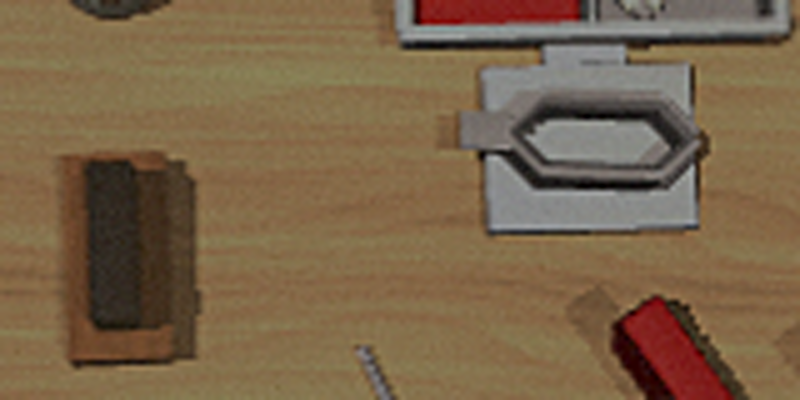

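View pics/c2.png

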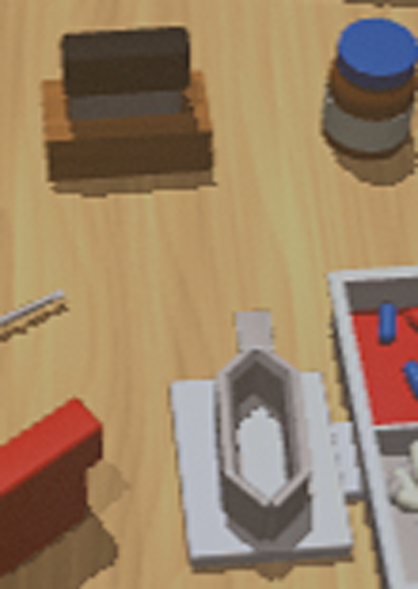

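The crops confirm the choice. The black handle's top face has corners near crop (85,160), (132,160), (138,326) and (90,328). The lock's rim runs from about (500,130) to (700,138), with the tongue end at (460,130).

```bash
python3 - <<'E'
from h import *
a=grab('top');b=grab('side')
T=lambda x,y,z:atz(a,275+(x+.5)/5-.5,155+(y+.5)/5-.5,z).round(4)
S=lambda x,y,z:atz(b,285+(x+.5)/3.8-.5,145+(y+.5)/3.8-.5,z).round(4)
print('key top',[T(*p,.11) for p in[(85,160),(132,160),(138,326),(90,328)]])
print('key side',[S(*p,.11) for p in[(62,37),(188,27),(190,66),(65,70)]])
print('lock top: tipR,inner L,R',[T(*p,.062) for p in[(700,138),(513,132),(680,142),(543,90),(670,103),(535,182),(665,187)]])
print('side tips/corners',[S(*p,.062) for p in[(258,348),(268,503),(220,370),(222,478),(300,378),(308,480)]])
print('tongue end top',[T(*p,.055) for p in[(460,112),(460,147)]],[S(*p,.055) for p in[(236,313),(270,312)]])
E
```

```text
key top [array([ 0.4713, -0.0122,  0.11  ]), array([ 0.4719, -0.0382,  0.11  ]), array([ 0.3801, -0.0439,  0.11  ]), array([ 0.3784, -0.0177,  0.11  ])]
key side [array([ 0.3821, -0.0244,  0.11  ]), array([ 0.4704, -0.0174,  0.11  ]), array([ 0.4696, -0.0553,  0.11  ]), array([ 0.3839, -0.0563,  0.11  ])]
lock top: tipR,inner L,R [array([ 0.5001, -0.3632,  0.062 ]), array([ 0.5009, -0.2546,  0.062 ]), array([ 0.4975, -0.3515,  0.062 ]), array([ 0.5259, -0.2718,  0.062 ]), array([ 0.5202, -0.3458,  0.062 ]), array([ 0.4722, -0.2675,  0.062 ]), array([ 0.4711, -0.3427,  0.062 ])]
side tips/corners [array([ 0.5022, -0.2559,  0.062 ]), array([ 0.4987, -0.3643,  0.062 ]), array([ 0.4771, -0.2714,  0.062 ]), array([ 0.473, -0.347,  0.062]), array([ 0.5263, -0.279 ,  0.062 ]), array([ 0.5237, -0.3501,  0.062 ])]
tongue end top [array([ 0.5131, -0.2246,  0.055 ]), array([ 0.4926, -0.2248,  0.055 ])] [array([ 0.4912, -0.2238,  0.055 ]), array([ 0.5132, -0.2238,  0.055 ])]
```

```bash
python3 -m handwheel '[[0,0,0,0.1456],[0,0,0,0.1456],[0,0,0,0.1456],[0,0,0,0.1456],[0,0,0,0.1456],[0,0,0,0.1456],[0,0,0,0.1456],[0,0,0,0.1456],[0,0,0,0.1456],[0,0,0,0.1456],[0,0,0,0.1456],[0,0,0,0.1456],[0,0,0,0.1456],[0,0,0,0.1456],[0,0,0,0.1456],[0,0,0,0.1456],[0,0,0,0.1456],[0,0,0,0.1456]]' 8.5
python3 -m handwheel '[[1.25,4.4,0,0],[1.25,4.4,0,0],[1.25,4.4,0,0],[1.25,4.4,0,0],[1.25,4.4,0,0],[1.25,4.4,0,0],[1.25,4.4,0,0],[1.25,4.4,0,0],[1.25,4.4,0,0],[1.25,4.4,0,0],[1.25,4.4,0,0],[1.25,4.4,0,0],[0,0,0,0],[0,0,0,0]]'
cat >> h.py <<'E'
def go(x,y,z,yaw):
    "print shift (cm) in tool axes and turn to reach world goal"
    s=sensors.observe();R=cv2.Rodrigues(np.array(s['eef_rot'],float))[0];p=np.array(s['ee_pos'])
    y0=np.arctan2(R[1,0],R[0,0]);t=-((yaw-y0+np.pi)%(2*np.pi)-np.pi)
    print('t',round(s['time_s'],2),'pos',p.round(4),'yaw',round(y0,3),'tz',R[:,2].round(3),'| shift',(R.T@(np.array([x,y,z])-p)*100).round(2),'turn',round(t,3),'q6',round(s['q'][5],2),'F',np.round(s['contact_force'],1))
E
python3 -c "
from h import *
go(.4255,-.03,.071,.06)"
```

```text
time_s: 2.1
ee_pos: [0.244, 0.4928, 0.2313]
eef_rot: [3.14, 0.086, -0.0]
contact_force: [-0.7, 0.4, -0.4]
grip_width: 0.0853
gripper_force: 0.0
time_s: 3.5
ee_pos: [0.4259, -0.0256, 0.2311]
eef_rot: [-3.14, -0.092, 0.001]
contact_force: [0.2, 0.4, 0.6]
grip_width: 0.0848
gripper_force: 0.0
t 3.5 pos [ 0.4259 -0.0256  0.2311] yaw 0.059 tz [-0.001  0.    -1.   ] | shift [-0.06  0.45 16.01] turn -0.001 q6 1.17 F [0.2 0.4 0.6]
```

```bash
python3 -m handwheel '[[0,0.2,3,0],[0,0.2,3.5,0],[0,0,3.5,0],[0,0,3,0],[0,0,2,0],[0,0,1,0],[0,0,0,0],[0,0,0,0]]'
python3 -m handwheel '[[0,0,0,0],[0,0,0,0],[0,0,0,0],[0,0,0,0],[0,0,0,0],[0,0,0,0],[0,0,0,0],[0,0,0,0]]' 1.5
python3 -m handwheel '[[0,0,-2,0],[0,0,-3,0],[0,0,-4,0],[0,0,-2,0],[0,0,0,0],[0,0,0,0]]'
python3 - <<'E'
from h import *
go(.4995,-.305,.19,1.53)
a=grab('top');b=grab('side')
x=np.hstack([cv2.resize(a['pixels'][150:250,260:340],None,fx=5,fy=5,interpolation=2),cv2.resize(b['pixels'][60:210,280:370],(300,500),interpolation=2)])
cv2.imwrite('pics/lift.png',x[:,:,::-1])
E
```

```text
time_s: 4.3
ee_pos: [0.4262, -0.0282, 0.0718]
eef_rot: [3.14, 0.098, 0.001]
contact_force: [-0.2, 0.0, -0.1]
grip_width: 0.0848
gripper_force: 0.0
time_s: 5.1
ee_pos: [0.4263, -0.0292, 0.0717]
eef_rot: [3.14, 0.096, 0.001]
contact_force: [-1.3, -1.0, 5.9]
grip_width: 0.0274
gripper_force: 59.3
time_s: 5.7
ee_pos: [0.4256, -0.0288, 0.1802]
eef_rot: [-3.139, -0.096, 0.003]
contact_force: [0.2, 0.4, -3.6]
grip_width: 0.0273
gripper_force: 60.5
t 5.7 pos [ 0.4256 -0.0288  0.1802] yaw 0.061 tz [-0.002  0.001 -1.   ] | shift [ 5.7  28.02 -1.01] turn -1.469 q6 1.16 F [ 0.2  0.4 -3.6]
```

View pics/lift.png

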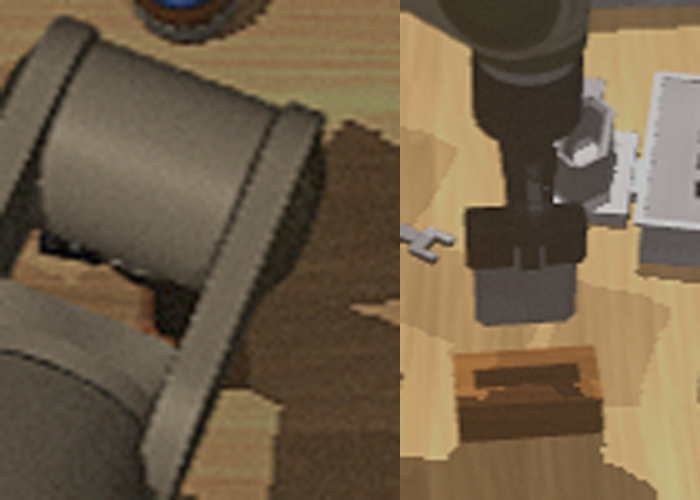

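The key is held upright: the shaft's lower corners are at crop (477,325) and (577,318), and the empty block is below. The lift worked, so I carry it to the lock.

```bash
python3 -m handwheel '[[0.8,4,0,0],[0.8,4,0,0],[0.8,4,0,0],[0.8,4,0,0],[0.8,4,0,0],[0.8,4,0,0],[0.9,4,0,0],[0,0,0,-0.147],[0,0,0,-0.147],[0,0,0,-0.147],[0,0,0,-0.147],[0,0,0,-0.147],[0,0,0,-0.147],[0,0,0,-0.147],[0,0,0,-0.147],[0,0,0,-0.147],[0,0,0,-0.147]]'
python3 -m handwheel '[[0,0,1,0],[0,0,1,0],[0,0,1,0],[0,0,0,0],[0,0,0,0]]'
python3 - <<'E'
from h import *
go(.4995,-.305,.15,1.53)
b=grab('side')
S=lambda x,y,z:atz(b,280+(x+.5)/3.333-.5,60+(y+.5)/3.333-.5,z).round(4)
print('lifted: shaft low',S(477,325,.1137),S(577,318,.1137),'handle top',S(468,208,.2187),S(585,205,.2187))
crop(b,300,130,420,310,3.3,'over.png')
E
```

```text
time_s: 7.5
ee_pos: [0.4997, -0.3047, 0.1791]
eef_rot: [-2.256, -2.181, 0.0]
contact_force: [1.0, 0.2, -4.3]
grip_width: 0.0277
gripper_force: 61.6
time_s: 8.0
ee_pos: [0.5001, -0.305, 0.1509]
eef_rot: [-2.266, -2.175, 0.0]
contact_force: [0.9, -0.1, -3.6]
grip_width: 0.0277
gripper_force: 61.5
t 8.0 pos [ 0.5001 -0.305   0.1509] yaw 1.53 tz [-0.001  0.001 -1.   ] | shift [-0.01 -0.06  0.09] turn -0.0 q6 -0.71 F [ 0.9 -0.1 -3.6]
lifted: shaft low [ 0.7013 -0.049   0.1137] [ 0.7817 -0.044   0.1137] handle top [ 0.6778 -0.0312  0.2187] [ 0.7645 -0.0308  0.2187]
```

View pics/over.png

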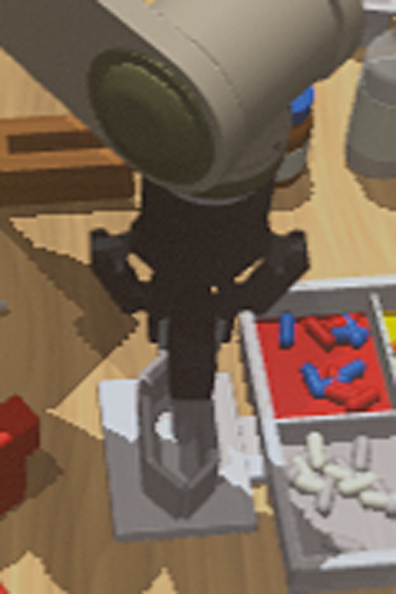

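The key hangs over the lock. Its shaft foot is at crop (170–215, about 455), and the lock's rim is around (140–218, 365–515). I forgot the 400 px panel offset in the lifted-key numbers, so I redo them.

```bash
python3 - <<'E'
from h import *
b=grab('side')
S=lambda x,y,z:atz(b,280+(x+.5)/3.333-.5,60+(y+.5)/3.333-.5,z).round(4)
print('lifted: shaft low',S(77,325,.1137),S(177,318,.1137),'handle top',S(68,208,.2187),S(185,205,.2187),'handle low',S(68,268,.1787),S(187,265,.1787))
q=lambda p:((proj(b,p)-[300,130])*3.3).round()
c=np.array([.5001,-.305]);u=np.array([np.cos(1.53),np.sin(1.53)]);n=np.array([-u[1],u[0]])
for l in(-40,40): print('predicted foot tip',q([*(c+u*l/1e3),.085]))
for i,j in((-32,8),(32,8),(-32,-8),(32,-8)): print(q([*(c+u*i/1e3+n*j/1e3),.085]))
for l in(-60,60): print('lock tip',q([*(c+u*l/1e3),.062]))
E
```

```text
lifted: shaft low [ 0.3868 -0.0386  0.1137] [ 0.4658 -0.0334  0.1137] handle top [ 0.3834 -0.0216  0.2187] [ 0.4697 -0.021   0.2187] handle low [ 0.3819 -0.0429  0.1787] [ 0.4711 -0.0425  0.1787]
predicted foot tip [181. 442.]
predicted foot tip [176. 343.]
[169. 432.]
[165. 352.]
[193. 432.]
[188. 353.]
lock tip [180. 486.]
lock tip [173. 338.]
```

```bash
python3 -m handwheel '[[-0.2,-0.05,0.5,0],[0,0,1,0],[0,0,1,0],[0,0,0.8,0],[0,0,0.5,0],[0,0,0,0]]'
python3 -m handwheel '[[0,0,0.7,0],[0,0,0.7,0],[0,0,0,0]]'
python3 -c "
from h import *
go(.4995,-.307,.082,1.53)"
```

```text
time_s: 8.7
ee_pos: [0.4993, -0.3067, 0.1124]
eef_rot: [-2.264, -2.176, 0.0]
contact_force: [-0.4, -0.2, -4.2]
grip_width: 0.0271
gripper_force: 61.5
time_s: 9.0
ee_pos: [0.4992, -0.3066, 0.0982]
eef_rot: [-2.264, -2.175, 0.0]
contact_force: [-0.7, -0.7, -4.2]
grip_width: 0.027
gripper_force: 61.6
t 9.0 pos [ 0.4992 -0.3066  0.0982] yaw 1.531 tz [-0.001  0.001 -1.   ] | shift [-0.04  0.03  1.62] turn 0.001 q6 -0.71 F [-0.7 -0.7 -4.2]
```

```bash
python3 -m handwheel '[[0,0,0.7,0],[0,0,0.6,0],[0,0,0.2,0],[0,0,0.1,0],[0,0,0,0],[0,0,0,0],[0,0,0,0]]'
python3 - <<'E'
from h import *
go(.4995,-.307,.082,1.53)
b=grab('side');crop(b,300,130,420,310,3.3,'home.png')
E
```

```text
time_s: 9.7
ee_pos: [0.4997, -0.3071, 0.0836]
eef_rot: [2.265, 2.177, 0.0]
contact_force: [1.0, 0.3, -3.9]
grip_width: 0.0273
gripper_force: 61.6
t 9.7 pos [ 0.4997 -0.3071  0.0836] yaw 1.531 tz [ 0. -0. -1.] | shift [ 0.01 -0.02  0.16] turn 0.001 q6 -0.71 F [ 1.   0.3 -3.9]
```

View pics/home.png

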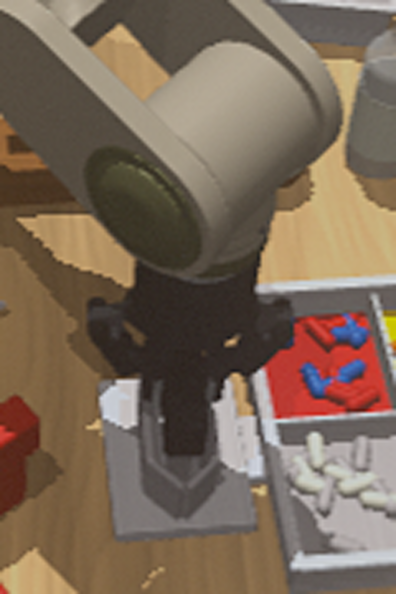

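The key stands in the socket, with the handle's lower edge just above the rim at crop (185,450). I seat the last millimetre and turn clockwise, which is tool turn +.

```bash
python3 -m handwheel '[[0,0,0.1,0],[0,0,0.05,0],[0,0,0,0.1],[0,0,0,0.1],[0,0,0,0.1],[0,0,0,0.1],[0,0,0,0.1],[0,0,0,0]]'
python3 -c "
from h import *
go(.4995,-.307,.082,-.07);print(sensors.observe()['wrist_torque'])"
```

```text
time_s: 10.55
ee_pos: [0.5004, -0.3075, 0.0828]
eef_rot: [2.732, 1.546, 0.002]
contact_force: [1.8, 0.2, 3.1]
grip_width: 0.0275
gripper_force: 62.5
t 10.55 pos [ 0.5004 -0.3075  0.0828] yaw 1.03 tz [ 0.002 -0.002 -1.   ] | shift [-0.   -0.1   0.08] turn 1.1 q6 -0.21 F [1.8 0.2 3.1]
[-0.02984742 -0.30366637 -0.08726807]
```

```bash
python3 -m handwheel '[[0,0,0,0.1],[0,0,0,0.1],[0,0,0,0.1],[0,0,0,0.1],[0,0,0,0.1],[0,0,0,0.1],[0,0,0,0.1],[0,0,0,0.1],[0,0,0,0.1],[0,0,0,0.1],[0,0,0,0]]'
python3 -c "
from h import *
go(.4995,-.307,.082,-.07);print(sensors.observe()['wrist_torque'])"
```

```text
time_s: 11.65
ee_pos: [0.5003, -0.3079, 0.0828]
eef_rot: [3.139, 0.051, 0.004]
contact_force: [1.6, -2.1, 5.6]
grip_width: 0.0273
gripper_force: 62.7
t 11.65 pos [ 0.5003 -0.3079  0.0828] yaw 0.032 tz [ 0.002 -0.002 -1.   ] | shift [-0.08 -0.09  0.08] turn 0.102 q6 0.79 F [ 1.6 -2.1  5.6]
[-0.41363145 -0.24039155  0.02109999]
```

```bash
python3 -m handwheel '[[0,0,0,0.05],[0,0,0,0.05],[0,0,0,0.05],[0,0,0,0.05],[0,0,0,0]]'
python3 -c "
from h import *
go(.4995,-.307,.082,-.07);print(sensors.observe()['wrist_torque'])"
```

```text
time_s: 12.15
ee_pos: [0.5002, -0.3081, 0.0828]
eef_rot: [3.128, -0.259, 0.004]
contact_force: [2.4, -4.0, 6.0]
grip_width: 0.0273
gripper_force: 62.8
t 12.15 pos [ 0.5002 -0.3081  0.0828] yaw -0.165 tz [ 0.002 -0.003 -1.   ] | shift [-0.09 -0.09  0.08] turn -0.095 q6 0.98 F [ 2.4 -4.   6. ]
[-0.78660755 -0.15386159  0.0155649 ]
```

```bash
python3 -m handwheel '[[0,0,0,0.05],[0,0,0,0.05],[0,0,0,0.02],[0,0,0,0]]'
python3 - <<'E'
from h import *
go(.4995,-.307,.082,-.07);print(sensors.observe()['wrist_torque'])
a=grab('top');b=grab('side')
x=np.hstack([cv2.resize(a['pixels'][140:220,350:440],(450,400),interpolation=2),cv2.resize(b['pixels'][210:310,310:390],(320,400),interpolation=2)])
cv2.imwrite('pics/turned.png',x[:,:,::-1])
E
```

```text
time_s: 12.55
ee_pos: [0.5006, -0.3081, 0.0828]
eef_rot: [3.107, -0.438, 0.005]
contact_force: [5.0, -3.9, 5.3]
grip_width: 0.0273
gripper_force: 73.1
t 12.55 pos [ 0.5006 -0.3081  0.0828] yaw -0.28 tz [ 0.002 -0.004 -1.   ] | shift [-0.14 -0.07  0.08] turn -0.21 q6 1.1 F [ 5.  -3.9  5.3]
[-0.74345182 -0.53856594  2.23855219]
```

View pics/turned.png

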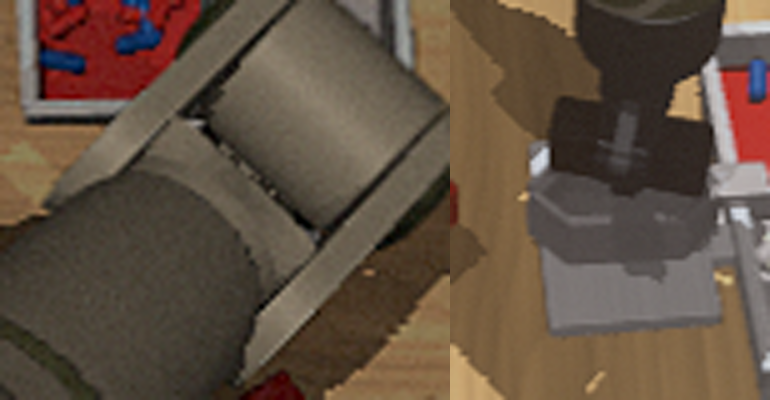

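The torque rose to 2.2 N m, so the lock is at its stop; the side panel shows its body along the tray direction with the tongue at the rim, (740,180). I relieve the torque, release and retreat upward.

```bash
python3 -m handwheel '[[0,0,0,-0.06],[0,0,0,0],[0,0,0,0]]'
python3 -m handwheel '[[0,0,0,0],[0,0,0,0],[0,0,0,0],[0,0,0,0],[0,0,0,0],[0,0,0,0],[0,0,-1,0],[0,0,-2,0],[0,0,-4,0],[0,0,-4,0],[0,0,-4,0]]' 8.5
python3 -m handwheel '[[-4,0,0,0],[-4,0,0,0],[-4,0,0,0],[-4,0,0,0],[0,0,0,0],[0,0,0,0]]'
python3 - <<'E'
from h import *
a=grab('top');b=grab('side')
x=np.hstack([cv2.resize(a['pixels'][140:220,350:440],(450,400),interpolation=2),cv2.resize(b['pixels'][210:310,310:390],(320,400),interpolation=2)])
cv2.imwrite('pics/done.png',x[:,:,::-1])
E
```

```text
time_s: 12.95
ee_pos: [0.5007, -0.3075, 0.0828]
eef_rot: [3.12, -0.351, 0.005]
contact_force: [3.3, -1.1, 5.0]
grip_width: 0.0274
gripper_force: 63.2
time_s: 14.05
ee_pos: [0.4994, -0.3068, 0.2343]
eef_rot: [3.121, -0.359, 0.001]
contact_force: [-0.2, 0.2, 0.3]
grip_width: 0.0852
gripper_force: 0.0
time_s: 14.65
ee_pos: [0.3437, -0.2709, 0.2329]
eef_rot: [3.119, -0.36, 0.002]
contact_force: [-0.5, 1.1, -0.6]
grip_width: 0.0847
gripper_force: 0.0
```

View pics/done.png

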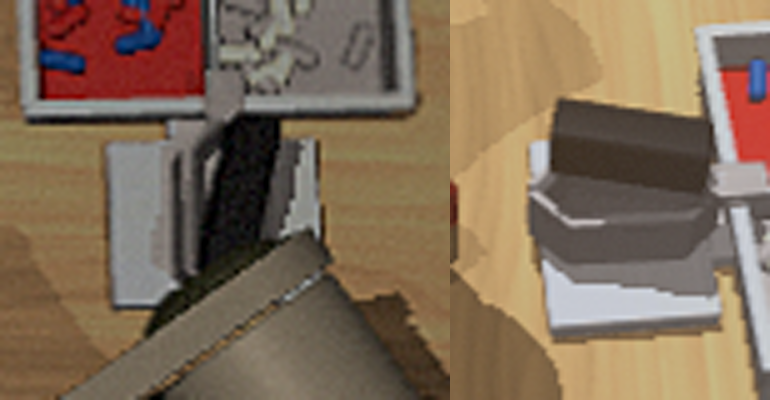

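The tongue lies over the rim at (225,95) in the top panel, and the key stands in the socket. I check its lean numerically before handing in.

```bash
python3 - <<'E'
from h import *
a=grab('top');b=grab('side')
print(sensors.observe()['contact_force'])
for lean in(-.2,0,.2):
  u=np.array([np.cos(-.25),np.sin(-.25),0]);n=np.array([-u[1],u[0],0]);z=np.array([0,0,1.])
  n2=n*np.cos(lean)-z*np.sin(lean);z2=z*np.cos(lean)+n*np.sin(lean)
  c=np.array([.5,-.307,.016])
  for h in(.105,.065):
    for i,j in((-45,14),(45,14),(45,-14),(-45,-14)):
      p=c+u*i/1e3+n2*j/1e3+z2*h
      print(lean,h,(i,j),'top',((proj(a,p)-[350,140])*5).round(),'side',((proj(b,p)-[310,210])*4+[450,0]).round())
E
```

```text
[ 0.88800177 -0.51316311  0.26405646]
-0.2 0.105 (-45, 14) top [236. 272.] side [548. 118.]
-0.2 0.105 (45, 14) top [275. 117.] side [710. 148.]
-0.2 0.105 (45, -14) top [321. 133.] side [703. 196.]
-0.2 0.105 (-45, -14) top [282. 287.] side [538. 165.]
-0.2 0.065 (-45, 14) top [211. 278.] side [549. 144.]
-0.2 0.065 (45, 14) top [250. 128.] side [705. 173.]
-0.2 0.065 (45, -14) top [294. 142.] side [698. 220.]
-0.2 0.065 (-45, -14) top [256. 292.] side [539. 190.]
0 0.105 (-45, 14) top [199. 262.] side [555.  87.]
0 0.105 (45, 14) top [239. 107.] side [715. 116.]
0 0.105 (45, -14) top [287. 121.] side [709. 159.]
0 0.105 (-45, -14) top [247. 275.] side [546. 129.]
0 0.065 (-45, 14) top [188. 272.] side [553. 127.]
0 0.065 (45, 14) top [227. 122.] side [708. 155.]
0 0.065 (45, -14) top [275. 135.] side [701. 197.]
0 0.065 (-45, -14) top [236. 285.] side [544. 167.]
0.2 0.105 (-45, 14) top [161. 253.] side [562.  63.]
0.2 0.105 (45, 14) top [202.  99.] side [719.  91.]
0.2 0.105 (45, -14) top [251. 110.] side [714. 126.]
0.2 0.105 (-45, -14) top [211. 265.] side [553.  97.]
0.2 0.065 (-45, 14) top [166. 267.] side [557. 113.]
0.2 0.065 (45, 14) top [205. 117.] side [710. 141.]
0.2 0.065 (45, -14) top [253. 128.] side [705. 176.]
0.2 0.065 (-45, -14) top [214. 279.] side [548. 147.]
```

```bash
python3 -c "
from cell import env
print(env.hand_in())"
```

```text
the job is handed in; nothing more can be done
None
```

I turned the open tray's lock clockwise to its stop, with its tongue over the rim, left the key standing upright in the socket, and handed the job in at about 15 s; no verdict came back.

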